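# Set a jar-rack divider with a square

### The job

Use the square to make a bay in the wooden jar rack: lay it with its thick stock flush against the rack's front edge and the left edge of its blade flush against the rack's left cheek, then stand the loose wooden divider upright on the rack, flush along the blade's right edge over its whole length. Then lift the square out without shifting the divider and set it down upright on the worktop to the left of the rack, and stand the slim yellow-capped spice jar in the new bay between cheek and divider. Leave the honey jar and the espresso cup where they are.

Things in the scene. Friction and masses are not known exactly. Their poses are not given: they have to be found in the camera images.
- rack: Pale wooden jar rack, fixed to the worktop: base board 160 mm (x) by 200 mm (y), 18 mm thick, with an upright cheek at its left end and a back lip 12 mm high on the board at x 68 to 80 mm. Origin under the board's centre at worktop height; x to the back, y to the left as the robot sees it. Front edge at x = -80 mm. The divider is to end at y = 0 to 20 mm.
- rack_cheek (a point): Middle of the cheek's inner (right) face, axes as the rack's: 15 mm in front of the rack's origin, 80 mm left of it, 45.5 mm above the worktop. The cheek is 20 mm thick (y 80 to 100 mm of the rack), spans x -80 to 50 mm, and its top is 73 mm above the worktop. The bay to be made is the 60 mm to the right of this face.
- square_grip (a point): Loose square, 360 g, dark wooden stock and grip, aluminium blade. This point: middle of the grip, 60 mm above the worktop as it stands. The grip is an upright bar on the stock, 14 mm thick (x), 50 mm long (y), 40 to 80 mm above the worktop. x runs along the blade to its tip, y to the left, z up. Laid home, this point is at x -95, y 50 mm of the rack. It stands upright by itself.
- square_face (a point): On the stock's flat brass-faced front (+x) face, which lies against the rack's front edge: 15 mm ahead of the grip, 20 mm above the worktop, axes as the grip's. The stock is 30 mm thick (x -30 to 0 from here), spans y -70 to 30 mm, is 40 mm high and stands on the worktop.
- square_tip (a point): Middle of the blade's tip, 145 mm along x from the grip. The blade is 130 mm long, 60 mm wide (y -30 to 30 mm), 6 mm thick; its left edge is in line with the stock's left end. Its underside is 19.5 mm above the stock's underside, so it clears the 18 mm board while the stock stands on the worktop in front of it.
- divider_mid (a point): Loose pale wooden divider, a plain upright panel 130 mm long (x), 20 mm thick (y), 55 mm high, 160 g; this point is its centre, 27.5 mm above its underside. It stands upright on its long narrow side at the start, and either end may face the front. On the rack it fits between the square's stock and the back lip with 18 mm to spare.
- slim_jar_mid (a point): Slim glass spice jar with a mustard-yellow cap, 45 mm across, 107 mm high, 110 g, upright; this point is its centre, half-way up. z points up the jar. It starts at the left or at the right, in exchange with the honey jar.
- honey_mid (a point): Wide honey jar with a green lid, 59 mm across, 85 mm high (a bystander, loose); its centre, half-way up.
- cup_mid (a point): Small white espresso cup with stripes, 63 mm across and 90 mm over the handle, 49 mm high (a bystander, loose, near the front edge of the worktop); its centre, half-way up.
There are look-alikes about, which are no part of the job. What is shaped like the part that bears slim_jar_mid but red or turquoise is not meant.

How it is judged:
On the way, in this order (a step that is already met when the one before it is completed fails the run):
1. the square lies with its stock flush against the rack's front edge (gap under 3 mm, within 1.7 degrees) and its blade against the left cheek (gap under 3.5 mm) (x of square_grip in the frame of rack between -0.098 and -0.092 m and y of square_grip in the frame of rack between 0.0465 and 0.054 m and angle between the x axis of square_grip and the x axis of rack, either way round below 0.03 rad and x of square_tip in the frame of rack above 0 m and height (world z) of square_grip below 0.064 m and angle between square_grip's own z axis and vertical below 0.04 rad), for 0.3 s.
2. the divider stands upright on the rack, flush along the blade's right edge (within 3.5 mm and 2 degrees), the square still lying home (all of step 1 and angle between divider_mid's own z axis and vertical below 0.05 rad and height (world z) of divider_mid between 0.042 and 0.049 m and x of divider_mid in the frame of rack between -0.02 and 0.006 m and y of divider_mid in the frame of square_grip between -0.0435 and -0.037 m and angle between the x axis of divider_mid and the x axis of square_grip, either way round below 0.035 rad), for 0.3 s.
3. the square stands on the worktop to the left of the rack; the divider still stands a blade's width from the cheek (y of square_grip in the frame of rack above 0.17 m and height (world z) of square_grip below 0.07 m and angle between square_grip's own z axis and vertical below 0.08 rad and angle between divider_mid's own z axis and vertical below 0.05 rad and height (world z) of divider_mid between 0.042 and 0.049 m and x of divider_mid in the frame of rack between -0.02 and 0.006 m and y of divider_mid in the frame of rack between 0.006 and 0.0145 m and angle between the x axis of divider_mid and the x axis of rack, either way round below 0.04 rad), for 0.2 s.
At the end, for the whole second after the job is handed in: Divider upright on the rack, parallel to the cheek within 2.3 degrees, 60 (+/-4) mm from it, front end near the front edge (within 7 mm before, 20 mm behind); slim jar upright in that bay; square upright on the worktop, grip 70 mm or more left of the rack; honey jar, cup within 30 mm (all of step 3 and y of slim_jar_mid in the frame of rack between 0.038 and 0.062 m and x of slim_jar_mid in the frame of rack between -0.065 and 0.06 m and height (world z) of slim_jar_mid between 0.067 and 0.076 m and angle between slim_jar_mid's own z axis and vertical below 0.06 rad and distance of each of honey_mid, cup_mid from where it was at the start of the episode below 0.03 m); the robot touches nothing.
It fails at once if the honey jar or the cup is pushed more than 30 mm (distance of any of honey_mid, cup_mid from where it was at the start of the episode above 0.03 m).
It also fails if it takes over 72 s, if anything falls off the work surface, if the arm or the gripper's body presses on something with over 40 N, if the wrist force passes 120 N, or if a joint passes its speed limit or range.

### The arm

A 6-joint arm with a two-finger parallel gripper is mounted at the origin on a cart in front of the work surface, level with it; the furniture and walls round the work are solid. World frame = base frame: x ahead of the robot, y to its left, z up, the work surface at z = 0. Lengths are in m, angles in rad, forces in N, time in s.
With the tool pointing down it reaches from about 0.35 to 0.975 m from the base axis. Payload 4.9 kg.
Tool frame: the origin (TCP) lies at the very end of the fingers, on their centre line; the grasp point (between the pads) lies 19 mm behind it; z points along the fingers, y is the line along which they close (so a half turn about z gives the same grasp; the last joint's range is limited). The gripper opens to 85 mm and grips with 20 to 120 N. Pads are 22 mm wide; open, the fingers measure 114 mm over their backs; the gripper's body (76 mm by 85 mm) begins 54 mm behind the grasp point. The pads swing forward as they close: fully open they stand 13 mm farther back than shut.
Start: joints at [-1.375, 0.053, 1.613, -0, 1.476, -0.119], TCP at [0.194, -0.594, 0.231] pointing down, gripper open.
Joint ranges: [-3.01, 3.01], [-1.01, 2.22], [0.06, 2.58], [-1.02, 4.17], [0.09, 2.62], [-3.14, 3.14]. Speed limits (rad/s): [2.57, 2.57, 3.14, 3.14, 3.14, 3.14].

### API

Orientations are given as a rotation vector (axis times angle).
In Python, from station import ctrl, imaging gives the robot as it stands.
- The arm moves only by the tool play_rows, never from a script. Its argument "series" is a list of rows, each a list of 3 entries, a list of its own where there are three numbers: the opening, from 0 (shut) to 1 (fully open), then the shift along the tool's x, y, z each as a share of 0.05 m, from -1 to 1, then the turn, a rotation vector about the tool's x, y, z each as a share of 8 degrees, from -1 to 1. In form: [[grip, [dx, dy, dz], [ax, ay, az]], ...]. A call has 1 to 8 rows; each row shifts and turns the commanded pose from where the row before left it, along the tool's axes as they then stand; what a row does not reach is not made up. A row lasts 1/8 s, in which the tool goes at most 62.5 mm and 10.7 degrees, less where a joint would pass 70% of its speed; a pose out of reach is approached as far as the arm can. A call with a number of a shift or a turn outside -1 to 1 is refused whole. A call with a gripper value outside its range is refused whole. The fingers move at their own pace and stop on an object; "force" is the grip in N (left out, the last holds). Time passes only in rows, so rows that do not move let the fingers close. It gives the time, the measured TCP pose, the force, the opening and the grip force at its end, in the units of the state.
- ctrl.get_obs(): the state, without advancing time (a new reading comes with each control period).
- imaging.get_image(name): name is "side" or "top"; returns a dict with "color" (400x640x3 uint8, blue, green, red), "fx", "fy", "cx", "cy" (pixels), "extrinsics" (4x4, takes a point from world to camera coordinates). Camera axes: x right, y down, z forward; pixel columns grow to the right and rows downward; lengths in m; the calibration is good to about 2 mm. A picture is of the moment at which its call begins. There is no depth.
- ctrl.finish_job(): hands the job in; it is judged then, once.
The state is a dict: "t": time; "q": joint angles; "dq": joint speeds; "effort": joint torques, N m; "tool_pos": TCP position; "tool_rot": TCP orientation; "contact_force": force on the tool from outside, world axes, zero at the start; "wrist_torque": the same for the moment, N m; "opening": finger opening in m; "grip_force": force on a finger pad.
Only numpy, scipy, OpenCV 4.12 (cv2) and the standard library are available. Lean on these libraries where they do the work, as an engineer would, in place of code of your own. Each camera call takes 0.05 s, during which the arm holds its last target. There are 200 camera calls.

## Working session

There is one attempt and no reset: what is moved stays moved. The work goes in short steps, Python scripts to look and compute and a tool call to move; the robot and the scene stay as the last step left them, time stands still between calls to the robot, and variables do not carry over. Pictures are saved under pics/ and viewed, at most 12 in all, crops included, and the job is handed in when it is done.

Besides the shell and the picture viewer there is one more tool, called as name(argument=value, ...), one argument or row to a line, values as JSON. play_rows: Moves the arm, as the interface text tells. Shift numbers are shares of 0.05 m and turn numbers shares of 8 degrees, none past 1 either way. Its arguments: {"type":"object","properties":{"series":{"type":"array"},"force":{"type":"number"}},"required":["series"]}

```bash
ls; mkdir -p pics
cat > h.py <<'E'
import numpy as np, cv2
from scipy.spatial.transform import Rotation as R
from station import ctrl, imaging
def shot(n,f):
    d=imaging.get_image(n); cv2.imwrite(f'pics/{f}.png',d['color'])
    np.savez(f'pics/{f}.npz',K=[d['fx'],d['fy'],d['cx'],d['cy']],E=d['extrinsics']); return d
def cal(f):
    z=np.load(f'pics/{f}.npz'); return z['K'],z['E']
def px2w(f,u,v,z):
    (fx,fy,cx,cy),E=cal(f); r=E[:3,:3].T@np.array([(u-cx)/fx,(v-cy)/fy,1]); c=-E[:3,:3].T@E[:3,3]
    return c+r*(z-c[2])/r[2]
def w2px(f,p):
    (fx,fy,cx,cy),E=cal(f); q=E[:3,:3]@np.array(p)+E[:3,3]; return np.array([fx*q[0]/q[2]+cx,fy*q[1]/q[2]+cy])
def crop(f,u0,v0,u1,v1,s):
    i=cv2.imread(f'pics/{f}.png')[v0:v1,u0:u1]; cv2.imwrite(f'pics/{f}_c{u0}_{v0}.png',cv2.resize(i,None,fx=s,fy=s,interpolation=cv2.INTER_CUBIC))
E
python3 - <<'E'
from h import *
for n in('top','side'):
    d=shot(n,n+'0'); K,E=cal(n+'0'); print(n,K,-E[:3,:3].T@E[:3,3]); print(E)
o=ctrl.get_obs(); print(o['tool_pos'],R.from_rotvec(o['tool_rot']).as_matrix().round(3),o['opening'])
E
```

```text
pics
top [487.33563366 487.33563366 323.37026419 196.3047392 ] [0.20807945 0.00884029 1.78091467]
[[ 0.0258311  -0.99964557  0.00644093 -0.00800851]
 [-0.98686316 -0.02652762 -0.15936555  0.48939691]
 [ 0.15947993 -0.00223973 -0.98719863  1.72495182]
 [ 0.          0.          0.          1.        ]]
side [437.79276102 437.79276102 322.11098048 192.54370397] [ 0.35440379 -0.67286237  1.31280132]
[[ 0.98325332 -0.18184529  0.01205001 -0.48664482]
 [-0.15299433 -0.85956384 -0.48758871  0.11596071]
 [ 0.09902346  0.47757963 -0.87299029  1.43231388]
 [ 0.          0.          0.          1.        ]]
[ 0.19340354 -0.59374134  0.23020796] [[ 0.951  0.31  -0.   ]
 [ 0.31  -0.951  0.002]
 [ 0.    -0.002 -1.   ]] 0.08516702659139745
```

View pics/top0.png

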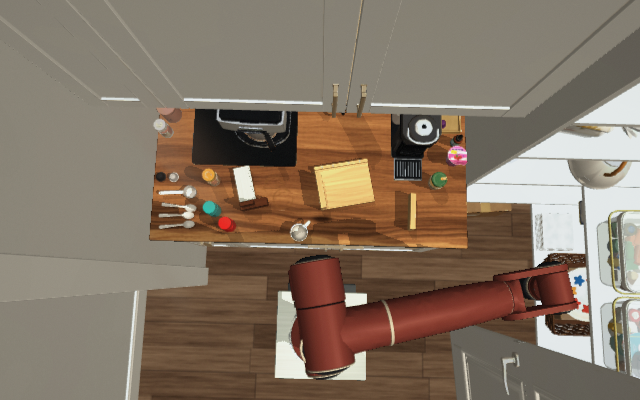

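View pics/side0.png

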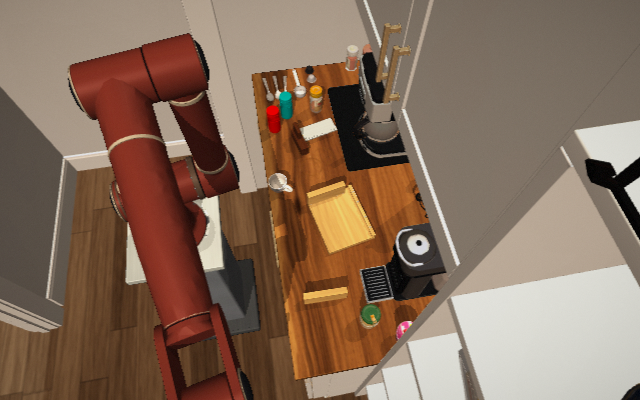

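The top view shows the square at (245,187), rack (344,184), divider (412,211), honey jar (439,180) and cup (300,232). Slim-jar candidates are yellow (209,175), turquoise (210,209) and red (227,224). The yellow one fits the description; I'll check it and measure in crops.

```bash
python3 - <<'E'
from h import *
crop('top0',190,155,290,230,8); crop('top0',305,150,455,240,5)
E
ls pics
```

```text
side0.npz
side0.png
top0.npz
top0.png
top0_c190_155.png
top0_c305_150.png
```

View pics/top0_c190_155.png

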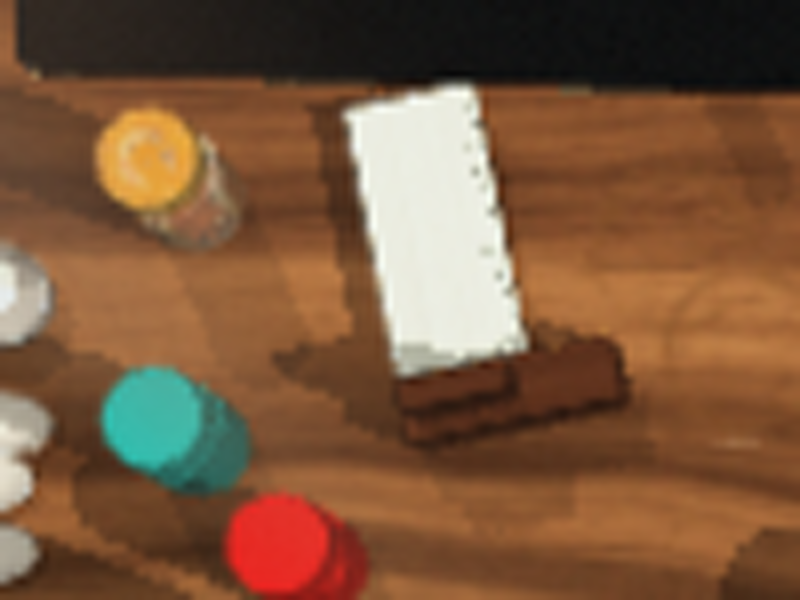

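View pics/top0_c305_150.png

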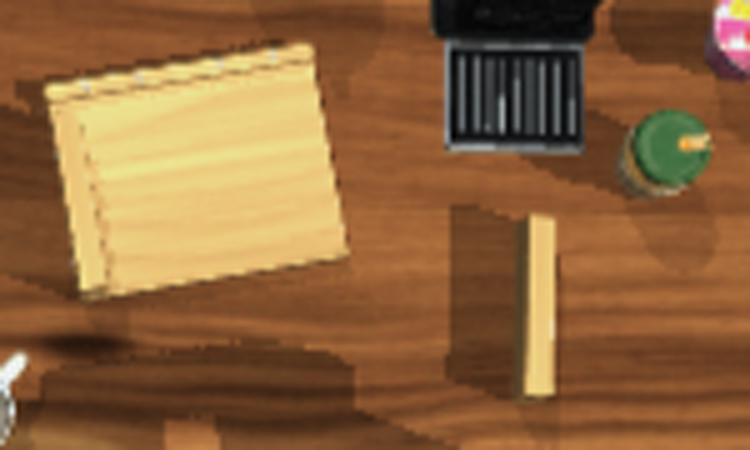

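The yellow-capped glass jar (cap at crop 148,160) is the one; red and turquoise are look-alikes. The square's blade corners, rack corners and divider top corners are readable, so I fit each pose from them.

```bash
cat >> h.py <<'E'
from scipy.optimize import least_squares
def fit(f,pts,g,u0=0,v0=0,s=1):
    # pts: list of ((local xyz),(crop px)); g=(x,y,yaw)
    def res(p):
        c,n=np.cos(p[2]),np.sin(p[2]); o=[]
        for (x,y,z),(u,v) in pts:
            q=w2px(f,[p[0]+c*x-n*y,p[1]+n*x+c*y,z]); o+=list(q-[u0+(u+.5)/s-.5,v0+(v+.5)/s-.5])
        return o
    r=least_squares(res,g); return r.x,np.round(r.fun,1)
E
python3 - <<'E'
from h import *
a=(190,155,8); b=(305,150,5)
sq=[((.145,.03,.0255),(347,112)),((.145,-.03,.0255),(476,85)),((.015,-.03,.0255),(527,348)),
 ((.007,.025,.08),(398,382)),((.007,-.025,.08),(517,360)),((-.015,-.07,.04),(627,402)),((.015,-.07,.04),(618,340))]
print('sq',*fit('top0',sq,(.45,.28,.2),*a))
rk=[((-.08,-.1,.018),(348,255)),((.08,-.1,.03),(313,44)),((.08,.1,.03),(45,88)),((-.08,.1,.073),(80,293)),((-.08,.08,.073),(108,290)),((.05,.1,.073),(52,105)),((.05,.08,.073),(78,100))]
print('rk',*fit('top0',rk,(.5,-.05,.2),*b))
dv=[((.065,.01,.055),(530,215)),((.065,-.01,.055),(555,215)),((-.065,-.01,.055),(554,396)),((-.065,.01,.055),(525,396))]
print('dv',*fit('top0',dv,(.45,-.3,0),*b))
print('jar',px2w('top0',208.1,174.6,.107),'honey',px2w('top0',439.5,179,.085),'cup',px2w('top0',299,231,.049))
E
```

```text
sq [0.45232671 0.27480695 0.24379535] [ 0.3  0.1  0.2  0.   0.7  1.2 -0.1  0.1 -1.  -0.2  0.2 -0.5 -0.3 -0.8]
rk [ 0.54097446 -0.0695356   0.18450424] [ 0.2  0.3  0.  -0.3  0.1 -0.8 -0.1 -0.8 -0.1 -1.1 -0.2  1.3  0.1  1.4]
dv [ 0.44376397 -0.31600349 -0.01869942] [-0.3 -0.   0.3  0.2 -0.1  0.   0.1 -0.2]
jar [0.54456365 0.41023815 0.107     ] honey [ 0.55535563 -0.40563311  0.085     ] cup [0.36053896 0.08835792 0.049     ]
```

```bash
cat >> h.py <<'E'
def now():
    o=ctrl.get_obs(); M=R.from_rotvec(o['tool_rot']).as_matrix(); return o['tool_pos'],np.arctan2(M[1,0],M[0,0])
def plan(way,p=None):
    # way: (x,y,z,psi_deg,rows,grip); prints rows, turning and shifting together
    if p is None: p=now()
    x,a=np.array(p[0],float),p[1]; out=[]
    for *t,ps,n,g in way:
        t=np.array(t); ps=np.radians(ps)
        for k in range(n,0,-1):
            d=(t-x)/k; ca,sa=np.cos(a),np.sin(a)
            s=np.round(np.array([ca*d[0]+sa*d[1],sa*d[0]-ca*d[1],-d[2]])/.05,2); r=round(-np.degrees(ps-a)/k/8,2)
            assert max(abs(s))<=1 and abs(r)<=1,(t,s,r)
            s0=s*.05; x=x+np.array([ca*s0[0]+sa*s0[1],sa*s0[0]-ca*s0[1],-s0[2]]); a-=np.radians(8*r)
            out.append([g,[float(v)+0 for v in s],[0,0,r]])
    for i in range(0,len(out),8): print(str(out[i:i+8]).replace(' ',''))
    print(x.round(4),np.degrees(a).round(2))
SQ=(.4523,.2748,.2438); RK=(.5410,-.0695,.1845); DV=(.4438,-.3160,-.0187)
def inrack(x,y): c,s=np.cos(RK[2]),np.sin(RK[2]); return RK[0]+c*x-s*y,RK[1]+s*x+c*y
E
python3 - <<'E'
from h import *
print(np.degrees(now()[1]))
plan([(.40,-.30,.23,50,8,1),(.45,.10,.20,90,10,1),(.452,.275,.16,103.97,6,1)])
for p in [(-.095,.05),(-.12,.046),(-.007,.01)]: print(inrack(*p))
E
```

```text
18.035929460405296
[[1,[0.72,-0.54,0.0],[0,0,np.float64(-0.5)]],[1,[0.75,-0.49,0.0],[0,0,np.float64(-0.5)]],[1,[0.79,-0.43,0.0],[0,0,np.float64(-0.5)]],[1,[0.81,-0.38,0.0],[0,0,np.float64(-0.5)]],[1,[0.84,-0.32,0.0],[0,0,np.float64(-0.5)]],[1,[0.86,-0.26,0.0],[0,0,np.float64(-0.5)]],[1,[0.88,-0.2,0.0],[0,0,np.float64(-0.5)]],[1,[0.88,-0.13,0.0],[0,0,np.float64(-0.5)]]]
[[1,[0.68,-0.44,0.06],[0,0,np.float64(-0.5)]],[1,[0.71,-0.39,0.06],[0,0,np.float64(-0.5)]],[1,[0.73,-0.34,0.06],[0,0,np.float64(-0.5)]],[1,[0.75,-0.29,0.06],[0,0,np.float64(-0.5)]],[1,[0.77,-0.23,0.06],[0,0,np.float64(-0.5)]],[1,[0.79,-0.18,0.06],[0,0,np.float64(-0.5)]],[1,[0.8,-0.12,0.06],[0,0,np.float64(-0.5)]],[1,[0.8,-0.07,0.06],[0,0,np.float64(-0.5)]]]
[[1,[0.81,-0.01,0.06],[0,0,np.float64(-0.5)]],[1,[0.8,0.04,0.06],[0,0,np.float64(-0.5)]],[1,[0.58,0.01,0.13],[0,0,np.float64(-0.29)]],[1,[0.58,0.03,0.13],[0,0,np.float64(-0.29)]],[1,[0.58,0.05,0.14],[0,0,np.float64(-0.29)]],[1,[0.58,0.08,0.13],[0,0,np.float64(-0.29)]],[1,[0.58,0.1,0.14],[0,0,np.float64(-0.29)]],[1,[0.57,0.13,0.13],[0,0,np.float64(-0.29)]]]
[0.4521 0.2751 0.1602] 103.96
(np.float64(0.43843957828102287), np.float64(-0.037776823979532616))
(np.float64(0.4145976959250891), np.float64(-0.04629531244438435))
(np.float64(0.5322842528685182), np.float64(-0.06095390428674788))
```

play_rows(
  series=[
    [1,[0.72,-0.54,0],[0,0,-0.5]],
    [1,[0.75,-0.49,0],[0,0,-0.5]],
    [1,[0.79,-0.43,0],[0,0,-0.5]],
    [1,[0.81,-0.38,0],[0,0,-0.5]],
    [1,[0.84,-0.32,0],[0,0,-0.5]],
    [1,[0.86,-0.26,0],[0,0,-0.5]],
    [1,[0.88,-0.2,0],[0,0,-0.5]],
    [1,[0.88,-0.13,0],[0,0,-0.5]],
  ],
  force=60,
)

```text
t: 1.1
tool_pos: [0.4006, -0.2992, 0.2308]
tool_rot: [-2.845, -1.332, 0.0]
contact_force: [0.6, 0.0, -0.0]
opening: 0.0854
grip_force: 0.0
```

play_rows(
  series=[
    [1,[0.68,-0.44,0.06],[0,0,-0.5]],
    [1,[0.71,-0.39,0.06],[0,0,-0.5]],
    [1,[0.73,-0.34,0.06],[0,0,-0.5]],
    [1,[0.75,-0.29,0.06],[0,0,-0.5]],
    [1,[0.77,-0.23,0.06],[0,0,-0.5]],
    [1,[0.79,-0.18,0.06],[0,0,-0.5]],
    [1,[0.8,-0.12,0.06],[0,0,-0.5]],
    [1,[0.8,-0.07,0.06],[0,0,-0.5]],
  ],
)

```text
t: 2.1
tool_pos: [0.4398, 0.0209, 0.2068]
tool_rot: [-2.368, -2.064, 0.0]
contact_force: [-0.4, -0.0, 0.5]
opening: 0.0854
grip_force: 0.0
```

play_rows(
  series=[
    [1,[0.81,0,0.06],[0,0,-0.5]],
    [1,[0.8,0.04,0.06],[0,0,-0.5]],
    [1,[0.58,0.01,0.13],[0,0,-0.29]],
    [1,[0.58,0.03,0.13],[0,0,-0.29]],
    [1,[0.58,0.05,0.14],[0,0,-0.29]],
    [1,[0.58,0.08,0.13],[0,0,-0.29]],
    [1,[0.58,0.1,0.14],[0,0,-0.29]],
    [1,[0.57,0.13,0.13],[0,0,-0.29]],
  ],
)

```text
t: 3.1
tool_pos: [0.4522, 0.2753, 0.1605]
tool_rot: [-1.933, -2.476, 0.001]
contact_force: [0.5, 0.3, -0.7]
opening: 0.0853
grip_force: 0.0
```

Run:
```python
from h import *
p,a=now();print(p,np.degrees(a),ctrl.get_obs()['t'])
shot('side','s1'); crop('s1',240,60,400,260,3)
plan([(.4523,.2748,.047,103.97,6,1)])
# check the square's fit against the side picture
c,s=np.cos(SQ[2]),np.sin(SQ[2])
for q in [(.145,.03,.0255),(.145,-.03,.0255),(-.015,-.07,.04),(-.015,.03,.04)]: print((w2px('s1',[SQ[0]+c*q[0]-s*q[1],SQ[1]+s*q[0]+c*q[1],q[2]])-[240,60])*3)
c,s=np.cos(RK[2]),np.sin(RK[2])
for q in [(-.08,-.1,.018),(.08,-.1,.03),(-.08,.08,.073),(.05,.08,.073),(-.08,.1,.073),(.08,.1,.03)]: print('rk',(w2px('s1',[*inrack(*q[:2]),q[2]])-[240,60])*3)
```

```text
[0.45222166 0.27533254 0.16053385] 104.03822060932211 3.1
[[1,[-0.01,0.0,0.38],[0,0,np.float64(0.0)]],[1,[-0.01,0.0,0.37],[0,0,np.float64(0.01)]],[1,[-0.01,0.0,0.38],[0,0,np.float64(0.0)]],[1,[-0.01,0.0,0.37],[0,0,np.float64(0.01)]],[1,[-0.01,0.0,0.38],[0,0,np.float64(0.0)]],[1,[-0.01,0.0,0.37],[0,0,np.float64(0.01)]]]
[0.4523 0.2748 0.0471] 103.95
[268.88953035 174.09464293]
[289.59667359 209.59550302]
[181.41364767 271.53339492]
[148.89180446 208.90916001]
rk [264.84365284 579.31462451]
rk [405.18493695 524.95164881]
rk [204.82087882 413.11943416]
rk [316.60419668 376.18531008]
rk [198.43809257 397.90208443]
rk [332.07289334 372.85990475]
```

View pics/s1_c240_60.png

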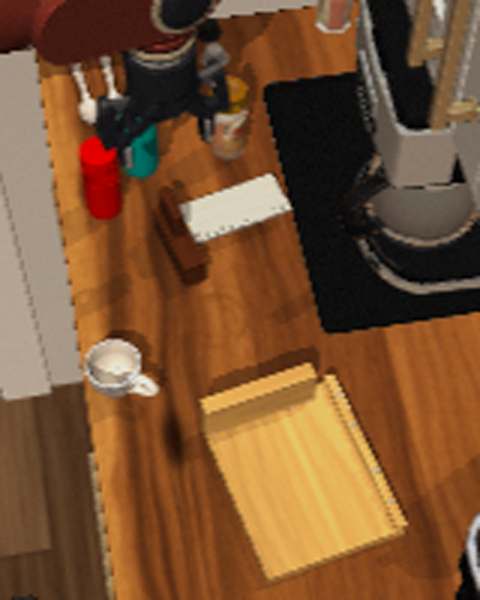

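The side view confirms the poses within 1–2 px: blade tip corners at (275,175)/(291,208) and rack front-right corner at (270,578). I'll descend on the grip and close.

play_rows(
  series=[
    [1,[-0.01,0,0.38],[0,0,0]],
    [1,[-0.01,0,0.37],[0,0,0]],
    [1,[-0.01,0,0.38],[0,0,0]],
    [1,[-0.01,0,0.37],[0,0,0]],
    [1,[-0.01,0,0.38],[0,0,0]],
    [1,[-0.01,0,0.37],[0,0,0]],
    [0.5,[0,0,0],[0,0,0]],
    [0,[0,0,0],[0,0,0]],
  ],
)

```text
t: 4.15
tool_pos: [0.4538, 0.2718, 0.0492]
tool_rot: [1.935, 2.475, 0.001]
contact_force: [-0.4, 0.4, 0.1]
opening: 0.0516
grip_force: 0.0
```

play_rows(
  series=[
    [0,[0,0,0],[0,0,0]],
    [0,[0,0,0],[0,0,0]],
    [0,[0,0,0],[0,0,0]],
    [0,[0,0,0],[0,0,0]],
    [0,[0,0,-0.2],[0,0,0]],
    [0,[0,0,-0.6],[0,0,0]],
    [0,[0,0,-0.8],[0,0,0]],
    [0,[0,0,-0.8],[0,0,0]],
  ],
)

```text
t: 5.15
tool_pos: [0.4522, 0.2711, 0.1688]
tool_rot: [-1.934, -2.474, 0.004]
contact_force: [-0.2, 0.2, -3.3]
opening: 0.0132
grip_force: 61.4
```

Run:
```python
from h import *
p,a=now();print(p,np.degrees(a),ctrl.get_obs()['opening'])
# joint fit of rack, top+side
rk=[((-.08,-.1,.018),(348,255)),((.08,-.1,.03),(313,44)),((.08,.1,.03),(45,88)),((-.08,.1,.073),(80,293)),((-.08,.08,.073),(108,290))]
rs=[((-.08,-.1,.018),(271,576)),((.08,-.1,.03),(406,524)),((-.08,.1,.073),(201,401)),((.08,.1,.03),(332,376))]
print(fit('s1',rs,RK,240,60,3)); print(fit('top0',rk,RK,305,150,5))
sq=[((.145,.03,.0255),(275,175)),((.145,-.03,.0255),(291,208)),((.015,-.03,.0255),(200,241)),((-.015,-.07,.04),(185,278))]
print(fit('s1',sq,SQ,240,60,3))
ds=[((.065,.01,.055),(346,289)),((-.065,.01,.055),(304,292))]
shot('top','t2')
```

```text
[0.45215824 0.27106171 0.16875043] 103.96292319678908 0.01318859241702819
(array([ 0.54263873, -0.06893589,  0.19954753]), array([-0.7,  1.4,  0.8, -0.1, -0.4, -0.5,  0.2, -1.1]))
(array([ 0.53917476, -0.06928778,  0.19514421]), array([ 0.3,  0.5, -0.3, -0.1, -0.2, -0. ,  0.1, -0. ,  0.1, -0.4]))
(array([0.45691115, 0.27390825, 0.25463148]), array([-0.7, -0.2,  1. ,  0.5, -1.1,  1.6,  0.7, -1.8]))
```

```bash
sed -i 's/^SQ=.*/SQ=(.4523,.2748,.2438); RK=(.5410,-.0692,.196); DV=(.4438,-.3160,-.0187)/; s/r=round(/r=float(round(/; s#/k/8,2)#/k/8,2))#' h.py
python3 - <<'E'
from h import *
imaging.get_image('top')
x,y=inrack(-.110,.037); plan([(x,y,.17,101.23,8,0),(x,y,.06,101.23,4,0),(x,y,.06,101.23,1,0)])
E
```

```text
[[0,[-0.78,-0.27,0.01],[0,0,0.04]],[0,[-0.78,-0.27,0.01],[0,0,0.04]],[0,[-0.78,-0.26,0.01],[0,0,0.04]],[0,[-0.78,-0.26,0.01],[0,0,0.04]],[0,[-0.78,-0.25,0.01],[0,0,0.05]],[0,[-0.78,-0.25,0.01],[0,0,0.04]],[0,[-0.78,-0.24,0.01],[0,0,0.05]],[0,[-0.78,-0.23,0.01],[0,0,0.04]]]
[[0,[0.0,0.0,0.55],[0,0,0.0]],[0,[0.0,0.0,0.55],[0,0,0.0]],[0,[0.0,0.0,0.55],[0,0,0.0]],[0,[0.0,0.0,0.55],[0,0,0.0]],[0,[0.0,0.0,0.0],[0,0,0.0]]]
[ 0.426  -0.0541  0.06  ] 101.24
```

play_rows(
  series=[
    [0,[-0.78,-0.27,0.01],[0,0,0.04]],
    [0,[-0.78,-0.27,0.01],[0,0,0.04]],
    [0,[-0.78,-0.26,0.01],[0,0,0.04]],
    [0,[-0.78,-0.26,0.01],[0,0,0.04]],
    [0,[-0.78,-0.25,0.01],[0,0,0.05]],
    [0,[-0.78,-0.25,0.01],[0,0,0.04]],
    [0,[-0.78,-0.24,0.01],[0,0,0.05]],
    [0,[-0.78,-0.23,0.01],[0,0,0.04]],
  ],
)

```text
t: 6.25
tool_pos: [0.4218, -0.056, 0.1623]
tool_rot: [-1.991, -2.425, 0.002]
contact_force: [0.7, -0.3, -3.4]
opening: 0.0132
grip_force: 61.3
```

play_rows(
  series=[
    [0,[0,0,0.4],[0,0,0]],
    [0,[0,0,0.4],[0,0,0]],
    [0,[0,0,0.3],[0,0,0]],
    [0,[0,0,0],[0,0,0]],
    [0,[0,0,0],[0,0,0]],
  ],
)

```text
t: 6.88
tool_pos: [0.4238, -0.0551, 0.1101]
tool_rot: [1.993, 2.428, 0.0]
contact_force: [0.1, -0.3, -3.3]
opening: 0.013
grip_force: 61.2
```

Run:
```python
from h import *
shot('top','t3'); crop('t3',290,150,400,230,7)
p,a=now(); print(p,np.degrees(a))
c,s=np.cos(a-np.pi/2),np.sin(a-np.pi/2); dz=p[2]-.047
# predicted blade corners for y-offset 0 of grip in hand
for q in [(.145,.03,.0255),(.145,-.03,.0255)]:
  for off in (0,.003):
    print((w2px('t3',[p[0]+c*q[0]-s*(q[1]+off),p[1]+s*q[0]+c*(q[1]+off),q[2]+dz])-[290,150])*7)
```

```text
[ 0.42410094 -0.05519684  0.11055383] 101.25868744125157
[242.49878564 170.09956034]
[236.65728214 171.07862554]
[359.18690857 150.54204739]
[353.3589164  151.51884802]
```

View pics/t3_c290_150.png

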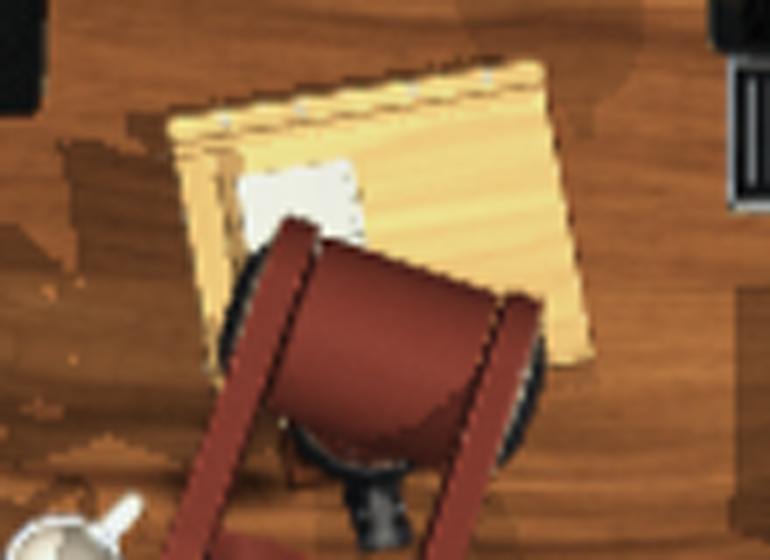

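The blade (tip corners at (238,178)/(350,160)) is inside the cheek with a gap of about 1 cm, and the 3 mm in-hand offset holds. I'll lower it to the worktop.

play_rows(
  series=[
    [0,[0,0,0.4],[0,0,0]],
    [0,[0,0,0.4],[0,0,0]],
    [0,[0,0,0.3],[0,0,0]],
    [0,[0,0,0.1],[0,0,0]],
    [0,[0,0,0],[0,0,0]],
    [0,[0,0,0],[0,0,0]],
  ],
)

```text
t: 7.68
tool_pos: [0.4241, -0.0554, 0.0505]
tool_rot: [1.992, 2.427, 0.001]
contact_force: [-0.2, -0.8, -3.6]
opening: 0.0133
grip_force: 61.2
```

play_rows(
  series=[
    [0,[0,0,0.04],[0,0,0]],
    [0,[0,0,0],[0,0,0]],
  ],
)

```text
t: 7.92
tool_pos: [0.4245, -0.0554, 0.0497]
tool_rot: [1.993, 2.428, 0.001]
contact_force: [-3.0, 2.0, 6.6]
opening: 0.0131
grip_force: 62.7
```

play_rows(
  series=[
    [0,[0,0,0.02],[0,0,0]],
    [0,[0,0,0],[0,0,0]],
  ],
)

```text
t: 8.18
tool_pos: [0.4246, -0.0553, 0.0497]
tool_rot: [1.993, 2.428, 0.0]
contact_force: [-5.9, 2.9, 13.8]
opening: 0.0132
grip_force: 63.8
```

play_rows(
  series=[
    [0,[0,0,-0.02],[0,0,0]],
    [0,[0,0.08,0],[0,0,0]],
    [0,[0,0.08,0],[0,0,0]],
    [0,[0,0.06,0],[0,0,0]],
    [0,[0,0,0],[0,0,0]],
  ],
)

```text
t: 8.8
tool_pos: [0.4351, -0.0537, 0.0497]
tool_rot: [1.992, 2.428, -0.001]
contact_force: [-4.8, -0.3, 8.4]
opening: 0.0129
grip_force: 63.0
```

play_rows(
  series=[
    [0,[0,0.04,0],[0,0,0]],
    [0,[0,0,0],[0,0,0]],
  ],
)

```text
t: 9.05
tool_pos: [0.4366, -0.0534, 0.0497]
tool_rot: [1.992, 2.428, -0.003]
contact_force: [-6.4, -0.8, 8.8]
opening: 0.0136
grip_force: 63.2
```

play_rows(
  series=[
    [0,[0,0.04,0],[0,0,0]],
    [0,[0,0,0],[0,0,0]],
  ],
)

```text
t: 9.3
tool_pos: [0.4388, -0.053, 0.0497]
tool_rot: [1.992, 2.428, -0.002]
contact_force: [-6.0, -1.3, 9.1]
opening: 0.013
grip_force: 63.1
```

play_rows(
  series=[
    [0,[0,0.04,0],[0,0,0]],
    [0,[0,0,0],[0,0,0]],
  ],
)

```text
t: 9.55
tool_pos: [0.4408, -0.0527, 0.0497]
tool_rot: [1.992, 2.428, -0.002]
contact_force: [-6.0, -0.5, 7.9]
opening: 0.0129
grip_force: 63.1
```

play_rows(
  series=[
    [0,[0,0.03,0],[0,0,0]],
    [0,[0,0,0],[0,0,0]],
  ],
)

```text
t: 9.8
tool_pos: [0.4418, -0.0524, 0.0497]
tool_rot: [-1.993, -2.428, 0.004]
contact_force: [-7.1, -1.6, 10.0]
opening: 0.0131
grip_force: 63.4
```

play_rows(
  series=[
    [0,[0,0.03,0],[0,0,0]],
    [0,[0,0,0],[0,0,0]],
  ],
)

```text
t: 10.05
tool_pos: [0.442, -0.0524, 0.0498]
tool_rot: [-1.991, -2.426, 0.008]
contact_force: [-12.4, -1.7, 15.1]
opening: 0.013
grip_force: 64.2
```

Front contact is at tool x 0.442. I'll ease off slightly and slide left to the cheek.

play_rows(
  series=[
    [0,[0,-0.03,-0.01],[0,0,0]],
    [0,[0.08,0,0],[0,0,0]],
    [0,[0.06,0,0],[0,0,0]],
    [0,[0,0,0],[0,0,0]],
  ],
)

```text
t: 10.55
tool_pos: [0.4408, -0.0472, 0.0499]
tool_rot: [1.99, 2.426, -0.008]
contact_force: [-5.3, -7.9, 4.8]
opening: 0.0128
grip_force: 62.6
```

play_rows(
  series=[
    [0,[0.03,0,0],[0,0,0]],
    [0,[0,0,0],[0,0,0]],
  ],
)

```text
t: 10.8
tool_pos: [0.4406, -0.046, 0.05]
tool_rot: [1.99, 2.425, -0.008]
contact_force: [-4.9, -9.0, 4.8]
opening: 0.0132
grip_force: 62.6
```

play_rows(
  series=[
    [0,[0.03,0,0],[0,0,0]],
    [0,[0,0,0],[0,0,0]],
  ],
)

```text
t: 11.05
tool_pos: [0.4403, -0.0446, 0.0499]
tool_rot: [1.99, 2.425, -0.008]
contact_force: [-4.4, -8.9, 5.4]
opening: 0.0127
grip_force: 62.6
```

play_rows(
  series=[
    [0,[0.03,0,0],[0,0,0]],
    [0,[0,0,0],[0,0,0]],
  ],
)

```text
t: 11.3
tool_pos: [0.44, -0.0431, 0.05]
tool_rot: [1.99, 2.425, -0.008]
contact_force: [-5.2, -8.9, 4.6]
opening: 0.0126
grip_force: 62.6
```

play_rows(
  series=[
    [0,[0.03,0,0],[0,0,0]],
    [0,[0,0,0],[0,0,0]],
  ],
)

```text
t: 11.55
tool_pos: [0.4399, -0.0428, 0.0501]
tool_rot: [1.988, 2.424, -0.011]
contact_force: [-4.2, -14.1, 4.3]
opening: 0.0132
grip_force: 62.4
```

play_rows(
  series=[
    [0,[0.03,0,0],[0,0,0]],
    [0,[0,0,0],[0,0,0]],
  ],
)

```text
t: 11.8
tool_pos: [0.4399, -0.0425, 0.0503]
tool_rot: [1.986, 2.422, -0.014]
contact_force: [-4.1, -18.5, 4.1]
opening: 0.0128
grip_force: 62.3
```

play_rows(
  series=[
    [0,[-0.05,0.02,0],[0,0,0]],
    [0,[0,0,0],[0,0,0]],
  ],
)

```text
t: 12.05
tool_pos: [0.4401, -0.043, 0.05]
tool_rot: [1.991, 2.426, -0.012]
contact_force: [-8.0, -10.3, 7.8]
opening: 0.0126
grip_force: 62.8
```

play_rows(
  series=[
    [0,[-0.02,0,-0.01],[0,0,0]],
    [0,[0,0,0],[0,0,0]],
  ],
)

```text
t: 12.3
tool_pos: [0.4401, -0.0431, 0.0499]
tool_rot: [1.992, 2.427, -0.009]
contact_force: [-7.7, -7.2, 6.3]
opening: 0.0129
grip_force: 62.6
```

play_rows(
  series=[
    [0,[-0.05,-0.02,-0.02],[0,0,0]],
    [0,[0,0,0],[0,0,0]],
  ],
)

```text
t: 12.55
tool_pos: [0.4399, -0.0436, 0.0497]
tool_rot: [1.994, 2.428, -0.001]
contact_force: [-1.2, -2.4, -1.8]
opening: 0.0131
grip_force: 61.5
```

Run:
```python
from h import *
o=ctrl.get_obs(); M=R.from_rotvec(o['tool_rot']).as_matrix();p,a=now()
print(p,np.degrees(a),M.round(4),o['contact_force'])
```

```text
[ 0.43988064 -0.04358212  0.04974137] 101.21697405666121 [[-1.945e-01  9.809e-01 -2.000e-04]
 [ 9.809e-01  1.945e-01 -6.000e-04]
 [-5.000e-04 -3.000e-04 -1.000e+00]] [-1.23606311 -2.35632682 -1.8145074 ]
```

play_rows(
  series=[
    [0.3,[0,0,0],[0,0,0]],
    [0.6,[0,0,0],[0,0,0]],
    [0.6,[0,0,0],[0,0,0]],
    [0.6,[0,0,-0.2],[0,0,0]],
    [0.6,[0,0,-0.6],[0,0,0]],
    [0.8,[0,0,-0.8],[0,0,0]],
    [0.8,[0,0,-0.8],[0,0,0]],
    [0.8,[0,0,0],[0,0,0]],
  ],
)

```text
t: 13.55
tool_pos: [0.4427, -0.0439, 0.175]
tool_rot: [1.988, 2.422, 0.006]
contact_force: [0.3, -0.0, -0.7]
opening: 0.0681
grip_force: 0.0
```

Run:
```python
from h import *
imaging.get_image('side')
p,a=now();print(p,np.degrees(a))
plan([(.446,-.316,.15,178.93,10,.8),(.446,-.316,.10,178.93,2,.8)])
shot('top','t4'); crop('t4',290,150,430,240,5)
for q in [(-.08,.08,.073),(.05,.08,.073)]: print((w2px('t4',[*inrack(*q[:2]),q[2]])-[290,150])*5)
```

```text
[ 0.44128745 -0.04352156  0.17230448] 101.24252383346602
[[0.8,[-0.54,-0.1,0.04],[0,0,-0.97]],[0.8,[-0.52,-0.17,0.05],[0,0,-0.97]],[0.8,[-0.49,-0.24,0.04],[0,0,-0.97]],[0.8,[-0.45,-0.3,0.05],[0,0,-0.97]],[0.8,[-0.41,-0.36,0.04],[0,0,-0.97]],[0.8,[-0.36,-0.41,0.05],[0,0,-0.97]],[0.8,[-0.3,-0.45,0.04],[0,0,-0.97]],[0.8,[-0.23,-0.49,0.05],[0,0,-0.97]]]
[[0.8,[-0.17,-0.52,0.04],[0,0,-0.98]],[0.8,[-0.09,-0.54,0.05],[0,0,-0.97]],[0.8,[0.0,0.0,0.5],[0,0,-0.0]],[0.8,[0.0,0.0,0.5],[0,0,-0.0]]]
[ 0.4459 -0.316   0.0998] 178.92
[181.43061171 283.60190323]
[150.51112121 106.2896072 ]
```

play_rows(
  series=[
    [0.8,[-0.54,-0.1,0.04],[0,0,-0.97]],
    [0.8,[-0.52,-0.17,0.05],[0,0,-0.97]],
    [0.8,[-0.49,-0.24,0.04],[0,0,-0.97]],
    [0.8,[-0.45,-0.3,0.05],[0,0,-0.97]],
    [0.8,[-0.41,-0.36,0.04],[0,0,-0.97]],
    [0.8,[-0.36,-0.41,0.05],[0,0,-0.97]],
    [0.8,[-0.3,-0.45,0.04],[0,0,-0.97]],
    [0.8,[-0.23,-0.49,0.05],[0,0,-0.97]],
  ],
)

```text
t: 14.65
tool_pos: [0.4426, -0.2611, 0.1496]
tool_rot: [-0.449, -3.106, -0.003]
contact_force: [0.9, -0.3, -0.4]
opening: 0.0681
grip_force: 0.0
```

play_rows(
  series=[
    [0.8,[-0.17,-0.52,0.04],[0,0,-0.98]],
    [0.8,[-0.09,-0.54,0.05],[0,0,-0.97]],
    [0.8,[0,0,0.5],[0,0,0]],
    [0.8,[0,0,0.5],[0,0,0]],
    [0.8,[0,0,0],[0,0,0]],
    [0.8,[0,0,0],[0,0,0]],
  ],
)

```text
t: 15.4
tool_pos: [0.4445, -0.3155, 0.0972]
tool_rot: [-0.03, -3.141, -0.001]
contact_force: [0.7, -0.1, 0.4]
opening: 0.0684
grip_force: 0.0
```

Run:
```python
from h import *
shot('side','s5'); shot('top','t5')
p,a=now();print(p,np.degrees(a))
a1=cv2.imread('pics/t5.png')[155:235,290:400]; b1=cv2.imread('pics/s5.png')[160:310,285:395]
a1=cv2.resize(a1,None,fx=4,fy=4,interpolation=2); b1=cv2.resize(b1,None,fx=3,fy=3,interpolation=2)
h=max(len(a1),len(b1)); pad=lambda i:cv2.copyMakeBorder(i,0,h-len(i),0,0,0)
cv2.imwrite('pics/m5.png',np.hstack([pad(a1),pad(b1)]))
c,s=np.cos(DV[2]),np.sin(DV[2])
for q in [(.065,.01),(.065,-.01),(-.065,-.01),(-.065,.01)]: print((w2px('s5',[DV[0]+c*q[0]-s*q[1],DV[1]+s*q[0]+c*q[1],.055])-[285,160])*3+[440,0])
```

```text
[ 0.44516732 -0.31611857  0.09839277] 178.92674759595718
[623.05586495 378.40665978]
[626.95173711 398.22970708]
[494.68055121 419.46095961]
[491.74251583 399.29655147]
```

View pics/m5.png

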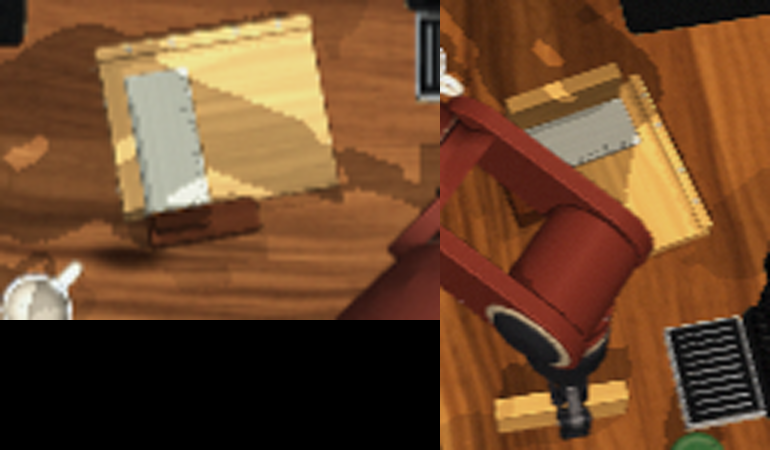

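The square lies home: stock along the front edge, blade beside the cheek. The gripper is centred over the divider, so I'll descend and grasp.

play_rows(
  series=[
    [0.8,[0,0,0.4],[0,0,0]],
    [0.8,[0,0,0.4],[0,0,0]],
    [0.8,[0,0,0.4],[0,0,0]],
    [0.8,[0,0,0.3],[0,0,0]],
    [0.8,[0,0,0],[0,0,0]],
    [0,[0,0,0],[0,0,0]],
    [0,[0,0,0],[0,0,0]],
    [0,[0,0,0],[0,0,0]],
  ],
  force=50,
)

```text
t: 16.5
tool_pos: [0.4453, -0.3164, 0.0235]
tool_rot: [0.03, 3.14, -0.002]
contact_force: [-0.6, -0.1, -0.4]
opening: 0.0193
grip_force: 49.2
```

play_rows(
  series=[
    [0,[0,0,0],[0,0,0]],
    [0,[0,0,0],[0,0,0]],
    [0,[0,0,0],[0,0,0]],
  ],
)

```text
t: 16.88
tool_pos: [0.4453, -0.3163, 0.0233]
tool_rot: [0.03, 3.14, -0.002]
contact_force: [0.4, 0.4, 5.9]
opening: 0.0193
grip_force: 50.1
```

Run:
```python
from h import *
RK=(.5422,-.0692,.196)
import h; h.RK=RK
p,a=now();print(p,np.degrees(a),ctrl.get_obs()['opening'])
x,y=inrack(-.006,-.006); print(x,y)
up=p+np.array([0,0,.12])
plan([(x,y,up[2],191.22,8,0),(x,y,.06,191.22,4,0),(x,y,.06,191.22,2,0)],(up,a))
```

```text
[ 0.44526748 -0.31634434  0.02333004] 178.91644420581702 0.01932899000992088
0.5374833644383725 -0.0762536053886499
[[0,[-0.22,0.6,0.0],[0,0,-0.19]],[0,[-0.24,0.6,0.0],[0,0,-0.19]],[0,[-0.25,0.59,0.0],[0,0,-0.19]],[0,[-0.27,0.59,0.0],[0,0,-0.19]],[0,[-0.28,0.58,0.0],[0,0,-0.19]],[0,[-0.3,0.57,0.0],[0,0,-0.2]],[0,[-0.31,0.56,0.0],[0,0,-0.19]],[0,[-0.32,0.55,0.0],[0,0,-0.2]]]
[[0,[0.0,0.0,0.42],[0,0,0.0]],[0,[0.0,0.0,0.42],[0,0,0.0]],[0,[0.0,0.0,0.41],[0,0,0.0]],[0,[0.0,0.0,0.42],[0,0,0.0]],[0,[0.0,0.0,0.0],[0,0,0.0]],[0,[0.0,0.0,0.0],[0,0,0.0]]]
[ 0.5374 -0.0765  0.0598] 191.24
```

play_rows(
  series=[
    [0,[0,0,-0.2],[0,0,0]],
    [0,[0,0,-0.6],[0,0,0]],
    [0,[0,0,-0.8],[0,0,0]],
    [0,[0,0,-0.8],[0,0,0]],
    [0,[0,0,0],[0,0,0]],
  ],
)

```text
t: 17.5
tool_pos: [0.4463, -0.3172, 0.1463]
tool_rot: [0.029, 3.136, -0.008]
contact_force: [1.4, 0.6, -1.6]
opening: 0.0193
grip_force: 49.3
```

play_rows(
  series=[
    [0,[-0.22,0.6,0],[0,0,-0.19]],
    [0,[-0.24,0.6,0],[0,0,-0.19]],
    [0,[-0.25,0.59,0],[0,0,-0.19]],
    [0,[-0.27,0.59,0],[0,0,-0.19]],
    [0,[-0.28,0.58,0],[0,0,-0.19]],
    [0,[-0.3,0.57,0],[0,0,-0.2]],
    [0,[-0.31,0.56,0],[0,0,-0.19]],
    [0,[-0.32,0.55,0],[0,0,-0.2]],
  ],
)

```text
t: 18.5
tool_pos: [0.5355, -0.0744, 0.1398]
tool_rot: [0.309, -3.123, -0.002]
contact_force: [-0.1, 0.2, -1.7]
opening: 0.0192
grip_force: 49.3
```

play_rows(
  series=[
    [0,[0.06,0,0.42],[0,0,0]],
    [0,[0,0,0.42],[0,0,0]],
    [0,[0,0,0.41],[0,0,0]],
    [0,[0,0,0.35],[0,0,0]],
    [0,[0,0,0],[0,0,0]],
    [0,[0,0,0],[0,0,0]],
  ],
)

```text
t: 19.25
tool_pos: [0.5341, -0.0765, 0.0626]
tool_rot: [-0.307, 3.126, -0.0]
contact_force: [0.3, 0.6, -0.8]
opening: 0.0192
grip_force: 49.4
```

Run:
```python
from h import *
imaging.get_image('top'); p,a=now();print(p,np.degrees(a),ctrl.get_obs()['contact_force'])
d=p[:2]-[.5422,-.0692]; c,s=np.cos(.196),np.sin(.196); print('rack',c*d[0]+s*d[1],-s*d[0]+c*d[1])
```

```text
[ 0.53446961 -0.07662724  0.06313817] -168.766646122575 [ 0.02841732 -0.1435216  -1.10973156]
rack -0.009028811304608777 -0.005779561242626175
```

play_rows(
  series=[
    [0,[0,0,0.2],[0,0,0]],
    [0,[0,0,0.18],[0,0,0]],
    [0,[0,0,0],[0,0,0]],
    [0,[0,0,0],[0,0,0]],
  ],
)

```text
t: 19.8
tool_pos: [0.5338, -0.0764, 0.0432]
tool_rot: [0.308, -3.126, -0.0]
contact_force: [0.6, 0.3, -1.9]
opening: 0.0194
grip_force: 49.5
```

play_rows(
  series=[
    [0,[0,0,0.03],[0,0,0]],
    [0,[0,0,0],[0,0,0]],
  ],
)

```text
t: 20.05
tool_pos: [0.5339, -0.0764, 0.0419]
tool_rot: [-0.308, 3.126, -0.0]
contact_force: [-0.7, 0.5, -1.1]
opening: 0.0195
grip_force: 49.4
```

play_rows(
  series=[
    [0,[0,0,0.02],[0,0,0]],
    [0,[0,0,0],[0,0,0]],
  ],
)

```text
t: 20.3
tool_pos: [0.5341, -0.0765, 0.0413]
tool_rot: [-0.308, 3.126, -0.0]
contact_force: [-1.1, 1.1, 2.9]
opening: 0.0191
grip_force: 49.7
```

Board contact at 0.0413, as expected. Sliding left to the blade.

play_rows(
  series=[
    [0,[0,0.08,0],[0,0,0]],
    [0,[0,0.08,0],[0,0,0]],
    [0,[0,0.06,0],[0,0,0]],
    [0,[0,0,0],[0,0,0]],
  ],
)

```text
t: 20.8
tool_pos: [0.5322, -0.0654, 0.0413]
tool_rot: [-0.308, 3.125, -0.0]
contact_force: [0.7, -1.5, 3.5]
opening: 0.0194
grip_force: 50.1
```

play_rows(
  series=[
    [0,[0,0.03,0],[0,0,0]],
    [0,[0,0,0],[0,0,0]],
  ],
)

```text
t: 21.05
tool_pos: [0.5319, -0.0644, 0.0413]
tool_rot: [-0.307, 3.125, -0.001]
contact_force: [0.9, -2.2, 4.8]
opening: 0.0192
grip_force: 50.1
```

play_rows(
  series=[
    [0,[0,0.02,0],[0,0,0]],
    [0,[0,0,0],[0,0,0]],
  ],
)

```text
t: 21.3
tool_pos: [0.5317, -0.0635, 0.0413]
tool_rot: [-0.307, 3.125, -0.001]
contact_force: [0.8, -4.1, 4.8]
opening: 0.0193
grip_force: 50.3
```

play_rows(
  series=[
    [0,[0,0.02,0],[0,0,0]],
    [0,[0,0,0],[0,0,0]],
  ],
)

```text
t: 21.55
tool_pos: [0.5315, -0.0626, 0.0413]
tool_rot: [-0.307, 3.125, -0.001]
contact_force: [1.4, -3.7, 4.5]
opening: 0.0195
grip_force: 50.3
```

play_rows(
  series=[
    [0,[0,0.02,0],[0,0,0]],
    [0,[0,0,0],[0,0,0]],
  ],
)

```text
t: 21.8
tool_pos: [0.5313, -0.0616, 0.0413]
tool_rot: [-0.307, 3.126, -0.001]
contact_force: [0.6, -3.8, 5.1]
opening: 0.0191
grip_force: 50.3
```

play_rows(
  series=[
    [0,[0,0.02,0],[0,0,0]],
    [0,[0,0,0],[0,0,0]],
  ],
)

```text
t: 22.05
tool_pos: [0.5312, -0.0613, 0.0413]
tool_rot: [-0.308, 3.125, -0.004]
contact_force: [0.7, -6.3, 4.6]
opening: 0.0194
grip_force: 50.2
```

play_rows(
  series=[
    [0,[0,-0.03,0],[0,0,0]],
    [0,[0,0,-0.02],[0,0,0]],
    [0,[0,0,0],[0,0,0]],
  ],
)

```text
t: 22.42
tool_pos: [0.5307, -0.0615, 0.0413]
tool_rot: [0.308, -3.126, -0.001]
contact_force: [2.0, -2.0, 0.4]
opening: 0.019
grip_force: 49.8
```

play_rows(
  series=[
    [0.4,[0,0,0],[0,0,0]],
    [0.4,[0,0,0],[0,0,0]],
    [0.4,[0,0,0],[0,0,0]],
    [0.4,[0,0,-0.3],[0,0,0]],
    [0.5,[0,0,-0.6],[0,0,0]],
    [0.5,[0,0,-0.8],[0,0,0]],
    [0.5,[0,0,-0.8],[0,0,0]],
    [0.5,[0,0,0],[0,0,0]],
  ],
)

```text
t: 23.42
tool_pos: [0.5338, -0.0624, 0.1727]
tool_rot: [-0.307, 3.117, -0.005]
contact_force: [-0.7, 0.0, -0.1]
opening: 0.0427
grip_force: 0.0
```

Run:
```python
from h import *
imaging.get_image('side'); p,a=now();print(p,np.degrees(a))
plan([(.46,-.16,.17,191.22,3,.5),(.41,-.20,.17,191.22,1,.5)])
```

```text
[ 0.53228427 -0.06202482  0.16990247] -168.7620338458018Traceback (most recent call last):
  File "<stdin>", line 3, in <module>
  File "h.py", line 36, in plan
    assert max(abs(s))<=1 and abs(r)<=1,(t,s,r)
           ^^^^^^^^^^^^^^^^^^^^^^^^^^^^
AssertionError: (array([ 0.46, -0.16,  0.17]), array([ 0.6 , -0.55, -0.  ]), -15.0)
```

```bash
sed -i 's/x,a=np.array(p\[0\],float),p\[1\]; out/x,a=np.array(p[0],float),p[1]%(2*np.pi); out/' h.py
python3 - <<'E'
from h import *
plan([(.41,-.26,.17,130,8,.6)])
E
```

```text
[[0.6,[0.4,-0.43,0.0],[0,0,0.96]],[0.6,[0.34,-0.47,0.0],[0,0,0.96]],[0.6,[0.27,-0.52,0.0],[0,0,0.96]],[0.6,[0.2,-0.55,0.0],[0,0,0.95]],[0.6,[0.12,-0.57,0.0],[0,0,0.96]],[0.6,[0.05,-0.58,0.0],[0,0,0.95]],[0.6,[-0.03,-0.57,0.0],[0,0,0.96]],[0.6,[-0.11,-0.57,0.0],[0,0,0.95]]]
[ 0.4099 -0.26    0.1699] 130.04
```

play_rows(
  series=[
    [0.6,[0.4,-0.43,0],[0,0,0.96]],
    [0.6,[0.34,-0.47,0],[0,0,0.96]],
    [0.6,[0.27,-0.52,0],[0,0,0.96]],
    [0.6,[0.2,-0.55,0],[0,0,0.95]],
    [0.6,[0.12,-0.57,0],[0,0,0.96]],
    [0.6,[0.05,-0.58,0],[0,0,0.95]],
    [0.6,[-0.03,-0.57,0],[0,0,0.96]],
    [0.6,[-0.11,-0.57,0],[0,0,0.95]],
  ],
)

```text
t: 24.48
tool_pos: [0.4072, -0.2597, 0.1653]
tool_rot: [-1.332, -2.842, -0.001]
contact_force: [0.2, 0.8, 0.3]
opening: 0.051
grip_force: 0.0
```

Run:
```python
from h import *
shot('top','t6'); crop('t6',305,155,385,215,9)
imaging.get_image('side'); plan([(.4399,-.0436,.17,101.22,6,.6)])
```

```text
[[0.6,[0.49,0.55,-0.02],[0,0,0.6]],[0.6,[0.53,0.51,-0.01],[0,0,0.59]],[0.6,[0.57,0.46,-0.02],[0,0,0.6]],[0.6,[0.6,0.41,-0.01],[0,0,0.59]],[0.6,[0.64,0.36,-0.02],[0,0,0.6]],[0.6,[0.66,0.3,-0.01],[0,0,0.59]]]
[ 0.4398 -0.0436  0.1699] 101.25
```

View pics/t6_c305_155.png

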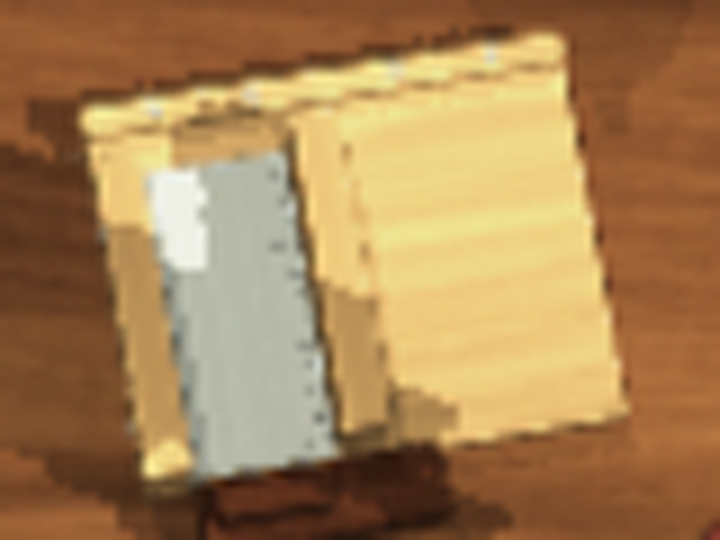

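Divider is flush along the blade over its whole length (left face (290,125)–(340,440)), with the square still home. Going back to the grip.

play_rows(
  series=[
    [0.6,[0.49,0.55,-0.02],[0,0,0.6]],
    [0.6,[0.53,0.51,-0.01],[0,0,0.59]],
    [0.6,[0.57,0.46,-0.02],[0,0,0.6]],
    [0.6,[0.6,0.41,-0.01],[0,0,0.59]],
    [0.6,[0.64,0.36,-0.02],[0,0,0.6]],
    [0.6,[0.66,0.3,-0.01],[0,0,0.59]],
    [0.6,[0,0,0],[0,0,0]],
    [0.6,[0,0,0],[0,0,0]],
  ],
)

```text
t: 25.58
tool_pos: [0.4403, -0.0423, 0.1707]
tool_rot: [-1.985, -2.434, 0.001]
contact_force: [-0.5, 0.3, 0.4]
opening: 0.0511
grip_force: 0.0
```

Run:
```python
from h import *
imaging.get_image('side'); p,a=now();print(p,np.degrees(a)); plan([(.4399,-.0436,.0495,101.22,6,.6)])
```

```text
[ 0.44037917 -0.04275167  0.17078583] 101.51895842530304
[[0.6,[0.0,0.0,0.4],[0,0,0.01]],[0.6,[0.0,0.0,0.41],[0,0,0.01]],[0.6,[0.0,0.0,0.4],[0,0,0.0]],[0.6,[0.0,0.0,0.41],[0,0,0.01]],[0.6,[-0.01,-0.01,0.4],[0,0,0.0]],[0.6,[0.0,0.0,0.41],[0,0,0.01]]]
[ 0.44   -0.0433  0.0493] 101.2
```

play_rows(
  series=[
    [0.6,[0,0,0.4],[0,0,0.01]],
    [0.6,[0,0,0.41],[0,0,0.01]],
    [0.6,[-0.01,-0.01,0.4],[0,0,0]],
    [0.6,[0,0,0.41],[0,0,0.01]],
    [0.6,[0,0,0.4],[0,0,0.01]],
    [0.6,[0,0,0.4],[0,0,0]],
    [0.6,[0,0,0],[0,0,0]],
  ],
  force=40,
)

```text
t: 26.5
tool_pos: [0.4386, -0.0436, 0.0485]
tool_rot: [-1.994, -2.423, 0.003]
contact_force: [-0.0, -0.1, -0.1]
opening: 0.0514
grip_force: 0.0
```

play_rows(
  series=[
    [0.6,[0,0,0],[0,0,0]],
    [0,[0,0,0],[0,0,0]],
    [0,[0,0,0],[0,0,0]],
    [0,[0,0,0],[0,0,0]],
    [0,[0,0,0],[0,0,0]],
  ],
)

```text
t: 27.12
tool_pos: [0.4404, -0.0434, 0.0511]
tool_rot: [1.995, 2.427, -0.001]
contact_force: [-3.0, -0.8, 5.5]
opening: 0.0133
grip_force: 40.0
```

play_rows(
  series=[
    [0,[0.01,0,0],[0,0,0]],
    [0,[0,0,-0.06],[0,0,0]],
    [0,[0,0,-0.1],[0,0,0]],
    [0,[0,0,-0.2],[0,0,0]],
    [0,[0,0,-0.3],[0,0,0]],
    [0,[0,0,-0.5],[0,0,0]],
    [0,[0,0,-0.6],[0,0,0]],
    [0,[0,0,-0.6],[0,0,0]],
  ],
)

```text
t: 28.12
tool_pos: [0.4395, -0.0418, 0.1684]
tool_rot: [-1.993, -2.425, -0.001]
contact_force: [0.2, 0.2, -3.4]
opening: 0.0135
grip_force: 39.8
```

Run:
```python
from h import *
imaging.get_image('side'); shot('top','t7'); p,a=now();print(p,np.degrees(a))
plan([(.45,.20,.17,101.22,6,0),(.45,.20,.17,101.22,1,0)])
t=np.array([.45,.20]); d=t-[.5422,-.0692]; c,s=np.cos(.196),np.sin(.196); print('rack',c*d[0]+s*d[1],-s*d[0]+c*d[1])
```

```text
[ 0.44226367 -0.04260817  0.17176864] 101.17625790761902
[[0,[0.79,0.18,0.01],[0,0,-0.0]],[0,[0.79,0.18,0.01],[0,0,-0.0]],[0,[0.79,0.18,0.0],[0,0,-0.0]],[0,[0.79,0.18,0.01],[0,0,-0.0]],[0,[0.79,0.19,0.0],[0,0,-0.0]],[0,[0.78,0.18,0.01],[0,0,-0.01]],[0,[0.0,0.0,0.0],[0,0,0.0]]]
[0.4499 0.2    0.1698] 101.26
rack -0.03800866151509428 0.2820014568221785
```

play_rows(
  series=[
    [0,[0.79,0.18,0],[0,0,0]],
    [0,[0.79,0.18,0],[0,0,0]],
    [0,[0.79,0.18,0],[0,0,0]],
    [0,[0.79,0.18,0],[0,0,0]],
    [0,[0.79,0.19,0],[0,0,0]],
    [0,[0.78,0.18,0],[0,0,0]],
    [0,[0,0,0.4],[0,0,0]],
    [0,[0,0,0.6],[0,0,0]],
  ],
)

```text
t: 29.22
tool_pos: [0.4474, 0.201, 0.1167]
tool_rot: [-1.992, -2.428, -0.0]
contact_force: [-0.4, 0.6, -2.8]
opening: 0.0133
grip_force: 39.7
```

play_rows(
  series=[
    [0,[0,0,0.6],[0,0,0]],
    [0,[0,0,0.5],[0,0,0]],
    [0,[0,0,0.2],[0,0,0]],
    [0,[0,0,0],[0,0,0]],
    [0,[0,0,0],[0,0,0]],
  ],
)

```text
t: 29.85
tool_pos: [0.4478, 0.2001, 0.0531]
tool_rot: [-1.995, -2.427, -0.0]
contact_force: [-0.5, -0.3, -3.0]
opening: 0.0133
grip_force: 39.8
```

play_rows(
  series=[
    [0,[0,0,0.04],[0,0,0]],
    [0,[0,0,0],[0,0,0]],
  ],
)

```text
t: 30.1
tool_pos: [0.4479, 0.2, 0.0513]
tool_rot: [1.995, 2.427, 0.0]
contact_force: [-0.4, 1.0, -3.2]
opening: 0.0134
grip_force: 39.8
```

play_rows(
  series=[
    [0,[0,0,0.03],[0,0,0]],
    [0,[0,0,0],[0,0,0]],
  ],
)

```text
t: 30.35
tool_pos: [0.4482, 0.2001, 0.0512]
tool_rot: [-1.995, -2.427, 0.001]
contact_force: [-3.8, -0.7, 5.6]
opening: 0.013
grip_force: 41.2
```

play_rows(
  series=[
    [0.3,[0,0,0],[0,0,0]],
    [0.6,[0,0,0],[0,0,0]],
    [0.6,[0,0,0],[0,0,0]],
    [0.7,[0,0,-0.4],[0,0,0]],
    [0.9,[0,0,-0.8],[0,0,0]],
    [1,[0,0,-0.8],[0,0,0]],
    [1,[0,0,-0.4],[0,0,0]],
    [1,[0,0,0],[0,0,0]],
  ],
)

```text
t: 31.35
tool_pos: [0.4493, 0.2003, 0.1719]
tool_rot: [1.993, 2.425, 0.006]
contact_force: [-0.5, 0.4, 0.1]
opening: 0.085
grip_force: 0.0
```

Run:
```python
from h import *
imaging.get_image('side'); p,a=now();print(p,np.degrees(a))
plan([(.547,.41,.17,101.22,6,1),(.547,.41,.13,101.22,2,1),(.547,.41,.13,101.22,1,1)])
```

```text
[0.44821712 0.20005477 0.17006649] 101.15676842007262
[[1,[0.62,0.46,0.0],[0,0,-0.0]],[1,[0.62,0.46,0.0],[0,0,-0.0]],[1,[0.62,0.46,0.0],[0,0,-0.0]],[1,[0.63,0.46,0.0],[0,0,-0.0]],[1,[0.62,0.46,0.0],[0,0,-0.0]],[1,[0.63,0.45,0.0],[0,0,-0.01]],[1,[0.0,0.0,0.4],[0,0,0.0]],[1,[0.0,0.0,0.4],[0,0,0.0]]]
[[1,[0.0,0.0,0.0],[0,0,0.0]]]
[0.5469 0.4101 0.1301] 101.24
```

play_rows(
  series=[
    [1,[0.62,0.46,0],[0,0,0]],
    [1,[0.62,0.46,0],[0,0,0]],
    [1,[0.62,0.46,0],[0,0,0]],
    [1,[0.63,0.46,0],[0,0,0]],
    [1,[0.62,0.46,0],[0,0,0]],
    [1,[0.63,0.45,0],[0,0,0]],
    [1,[0,0,0.4],[0,0,0]],
    [1,[0,0,0.4],[0,0,0]],
  ],
)

```text
t: 32.4
tool_pos: [0.5454, 0.409, 0.1263]
tool_rot: [-1.994, -2.426, 0.006]
contact_force: [-0.7, -0.1, -0.2]
opening: 0.0853
grip_force: 0.0
```

play_rows(
  series=[
    [1,[0,0,0],[0,0,0]],
  ],
)

```text
t: 32.52
tool_pos: [0.5441, 0.4078, 0.1249]
tool_rot: [-1.994, -2.424, 0.012]
contact_force: [0.1, -0.4, 0.2]
opening: 0.0853
grip_force: 0.0
```

Run:
```python
from h import *
shot('side','s8'); shot('top','t8'); p,a=now();print(p,np.degrees(a))
a1=cv2.imread('pics/t8.png')[155:225,180:380]; b1=cv2.imread('pics/s8.png')[60:160,240:400]
a1=cv2.resize(a1,(800,280),interpolation=2); b1=cv2.resize(b1,(480,300),interpolation=2)
b1=cv2.copyMakeBorder(b1,0,0,0,320,0); cv2.imwrite('pics/m8.png',np.vstack([a1,b1]))
# yellow cap in side0
i=cv2.imread('pics/side0.png')
hsv=cv2.cvtColor(i,cv2.COLOR_BGR2HSV)[75:115,300:335]; m=cv2.inRange(hsv,(15,170,150),(28,255,255)); ys,xs=np.nonzero(m); print('cap',len(xs),xs.mean()+300,ys.mean()+75,xs.min()+300,xs.max()+300,ys.min()+75,ys.max()+75)
print(w2px('side0',[.547,.41,.107]),w2px('side0',[.547,.41,.095]))
```

```text
[0.54606892 0.40898747 0.1288448 ] 101.1135962078443
cap 104 315.27884615384613 90.60576923076923 310 321 85 97
[316.02922158  89.95608009] [316.02947601  92.22965511]
```

View pics/m8.png

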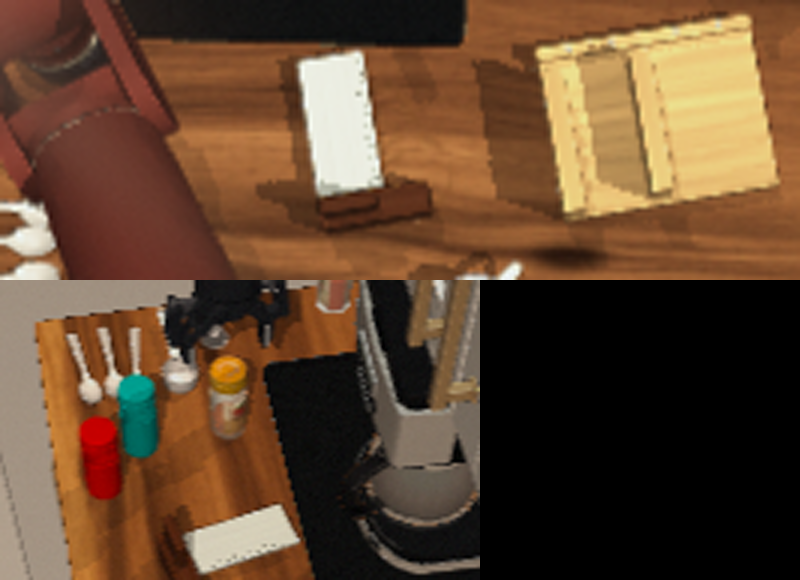

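Divider stands parallel to the cheek, the square is on the worktop at left, and the gripper is above the yellow jar (cap at side-view (315,91), matching the projection). Descending to grasp.

play_rows(
  series=[
    [1,[0,0,0.3],[0,0,0]],
    [1,[0,0,0.3],[0,0,0]],
    [1,[0,0,0.3],[0,0,0]],
    [1,[0,0,0.3],[0,0,0]],
    [1,[0,0,0],[0,0,0]],
    [0,[0,0,0],[0,0,0]],
    [0,[0,0,0],[0,0,0]],
    [0,[0,0,0],[0,0,0]],
  ],
  force=30,
)

```text
t: 33.62
tool_pos: [0.5472, 0.4104, 0.071]
tool_rot: [1.995, 2.426, 0.003]
contact_force: [-0.8, -0.3, 2.3]
opening: 0.0436
grip_force: 30.7
```

play_rows(
  series=[
    [0,[0,0,0],[0,0,0]],
    [0,[0,0,0],[0,0,0]],
  ],
)

```text
t: 33.88
tool_pos: [0.5472, 0.4104, 0.0709]
tool_rot: [1.995, 2.427, 0.003]
contact_force: [-0.3, -0.5, 5.1]
opening: 0.0436
grip_force: 30.8
```

play_rows(
  series=[
    [0,[0,0,-0.2],[0,0,0]],
    [0,[0,0,-0.5],[0,0,0]],
    [0,[0,0,-0.7],[0,0,0]],
    [0,[0,0,-0.8],[0,0,0]],
    [0,[0,0,-0.3],[0,0,0]],
    [0,[0,0,0],[0,0,0]],
  ],
)

```text
t: 34.62
tool_pos: [0.547, 0.4102, 0.1957]
tool_rot: [1.995, 2.426, 0.003]
contact_force: [-0.4, 1.0, -1.3]
opening: 0.0434
grip_force: 30.8
```

Run:
```python
from h import *
import h; h.RK=(.5422,-.0692,.196)
d=shot('side','s9'); p,a=now();o=ctrl.get_obs();print(p,np.degrees(a),o['opening'],o['grip_force'],o['contact_force'])
x,y=inrack(-.01,.050); print(x,y)
plan([(x,y,p[2],101.22,10,0),(x,y,.13,101.22,2,0),(x,y,.13,101.22,2,0)])
```

```text
[0.54623762 0.40976067 0.19370209] 101.15541630839158 0.04380873962493658 30.839738458383863 [-0.99312855  0.08290017 -1.07660709]
0.5226540915955086 -0.022104804229696275
[[0,[-0.84,-0.21,0.0],[0,0,-0.0]],[0,[-0.84,-0.21,0.0],[0,0,-0.0]],[0,[-0.84,-0.21,0.0],[0,0,-0.0]],[0,[-0.84,-0.21,0.0],[0,0,-0.0]],[0,[-0.84,-0.22,0.0],[0,0,-0.0]],[0,[-0.84,-0.21,0.0],[0,0,-0.0]],[0,[-0.84,-0.22,0.0],[0,0,-0.0]],[0,[-0.83,-0.21,0.0],[0,0,-0.0]]]
[[0,[-0.84,-0.22,0.0],[0,0,-0.0]],[0,[-0.83,-0.21,0.0],[0,0,-0.01]],[0,[0.0,0.0,0.64],[0,0,0.0]],[0,[0.0,0.0,0.63],[0,0,0.0]],[0,[0.0,0.0,0.0],[0,0,0.0]],[0,[0.0,0.0,0.0],[0,0,0.0]]]
[ 0.5228 -0.0219  0.1302] 101.24
```

play_rows(
  series=[
    [0,[-0.84,-0.21,0],[0,0,0]],
    [0,[-0.84,-0.21,0],[0,0,0]],
    [0,[-0.84,-0.21,0],[0,0,0]],
    [0,[-0.84,-0.21,0],[0,0,0]],
    [0,[-0.84,-0.22,0],[0,0,0]],
    [0,[-0.84,-0.21,0],[0,0,0]],
    [0,[-0.84,-0.22,0],[0,0,0]],
    [0,[-0.83,-0.21,0],[0,0,0]],
  ],
)

```text
t: 35.67
tool_pos: [0.5265, 0.0631, 0.1919]
tool_rot: [-1.993, -2.424, 0.004]
contact_force: [0.2, 0.2, -1.6]
opening: 0.0433
grip_force: 31.0
```

play_rows(
  series=[
    [0,[-0.84,-0.22,0],[0,0,0]],
    [0,[-0.83,-0.21,0],[0,0,0]],
    [0,[0,0,0.3],[0,0,0]],
    [0,[0,0,0],[0,0,0]],
    [0,[0,0,0],[0,0,0]],
  ],
)

```text
t: 36.3
tool_pos: [0.5227, -0.0206, 0.1787]
tool_rot: [-1.992, -2.427, 0.001]
contact_force: [0.2, -0.2, -1.2]
opening: 0.044
grip_force: 31.0
```

Run:
```python
from h import *
import h; h.RK=(.5422,-.0692,.196)
shot('side','s10'); imaging.get_image('top'); p,a=now(); print(p,np.degrees(a)); crop('s10',285,130,385,260,4)
# where the bottom centre of the jar should appear
print((w2px('s10',[p[0],p[1],p[2]-.071])-[285,130])*4, (w2px('s10',[*inrack(.05,.08),.073])-[285,130])*4)
x,y=inrack(-.01,.05); plan([(x,y,.10,101.22,4,0),(x,y,.10,101.22,2,0)])
```

```text
[ 0.52334226 -0.0207174   0.17979734] 101.24745702895663
[190.35678311 251.00247042] [242.18835132 220.82765141]
[[0,[-0.01,0.0,0.4],[0,0,0.0]],[0,[0.0,-0.01,0.4],[0,0,0.0]],[0,[-0.01,0.0,0.4],[0,0,0.0]],[0,[0.0,-0.01,0.4],[0,0,0.0]],[0,[0.0,0.0,0.0],[0,0,0.0]],[0,[0.0,0.0,0.0],[0,0,0.0]]]
[ 0.5226 -0.0219  0.0998] 101.25
```

View pics/s10_c285_130.png

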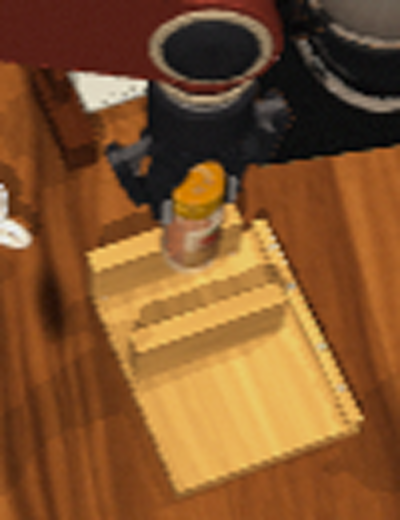

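The jar hangs upright over the bay (bottom centre ≈(191,256), predicted (190,251)). Lowering it.

play_rows(
  series=[
    [0,[0,0,0.4],[0,0,0]],
    [0,[0,-0.01,0.4],[0,0,0]],
    [0,[-0.01,0,0.4],[0,0,0]],
    [0,[0,-0.01,0.4],[0,0,0]],
    [0,[0,0,0],[0,0,0]],
    [0,[0,0,0],[0,0,0]],
  ],
)

```text
t: 37.15
tool_pos: [0.5225, -0.0224, 0.0998]
tool_rot: [1.995, 2.427, 0.0]
contact_force: [-0.5, -0.4, -0.9]
opening: 0.0438
grip_force: 31.0
```

play_rows(
  series=[
    [0,[0,0,0.08],[0,0,0]],
    [0,[0,0,0.08],[0,0,0]],
    [0,[0,0,0.02],[0,0,0]],
    [0,[0,0,0],[0,0,0]],
  ],
)

```text
t: 37.65
tool_pos: [0.5223, -0.0223, 0.0908]
tool_rot: [-1.995, -2.427, 0.0]
contact_force: [1.0, 0.1, -0.7]
opening: 0.0437
grip_force: 31.0
```

play_rows(
  series=[
    [0,[0,0,0.03],[0,0,0]],
    [0,[0,0,0],[0,0,0]],
  ],
)

```text
t: 37.9
tool_pos: [0.5223, -0.0223, 0.0892]
tool_rot: [-1.995, -2.427, 0.0]
contact_force: [-1.2, -0.2, 0.3]
opening: 0.0438
grip_force: 31.0
```

play_rows(
  series=[
    [0,[0,0,0.01],[0,0,0]],
    [0.7,[0,0,0],[0,0,0]],
    [0.8,[0,0,0],[0,0,0]],
    [0.8,[0,0,0],[0,0,0]],
    [0.8,[0,0,-0.3],[0,0,0]],
    [0.8,[0,0,-0.8],[0,0,0]],
    [0.8,[0,0,-0.8],[0,0,0]],
    [0.8,[0,0,-0.3],[0,0,0]],
  ],
)

```text
t: 38.9
tool_pos: [0.5241, -0.0226, 0.203]
tool_rot: [1.991, 2.423, 0.005]
contact_force: [-0.4, -0.1, 0.4]
opening: 0.0689
grip_force: 0.0
```

play_rows(
  series=[
    [0.8,[-0.5,-0.7,0],[0,0,0]],
    [0.8,[-0.8,-0.5,0],[0,0,0]],
    [0.8,[-0.8,0,0],[0,0,0]],
    [0.8,[-0.8,0,0],[0,0,0]],
    [0.8,[-0.8,0,0],[0,0,0]],
    [0.8,[0,0,0],[0,0,0]],
    [0.8,[0,0,0],[0,0,0]],
  ],
)

```text
t: 39.78
tool_pos: [0.4988, -0.2149, 0.1981]
tool_rot: [-1.994, -2.425, -0.0]
contact_force: [0.6, -0.0, -0.5]
opening: 0.0685
grip_force: 0.0
```

Run:
```python
from h import *
shot('side','s11'); shot('top','t11')
a1=cv2.imread('pics/t11.png')[155:235,230:380]; b1=cv2.imread('pics/s11.png')[150:260,285:385]
a1=cv2.resize(a1,None,fx=3,fy=3,interpolation=2); b1=cv2.resize(b1,None,fx=3,fy=3,interpolation=2)
h=max(len(a1),len(b1)); pad=lambda i:cv2.copyMakeBorder(i,0,h-len(i),0,0,0)
cv2.imwrite('pics/m11.png',np.hstack([pad(a1),pad(b1)])); print(ctrl.get_obs()['t'])
```

```text
39.875
```

View pics/m11.png

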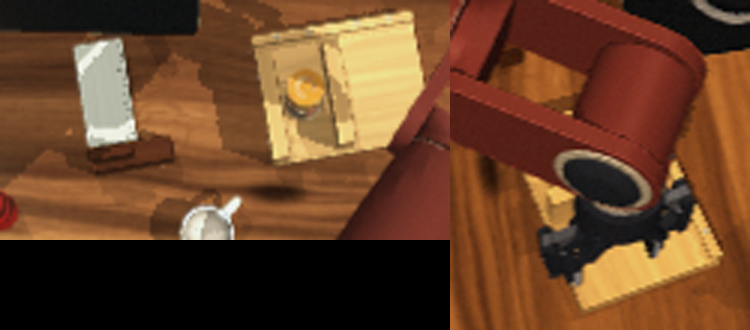

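The jar stands upright in the bay (cap at (306,90)), the divider is parallel to the cheek, the square is at the left, the cup is in place, and the arm is clear. Handing in.

```bash
python3 -c "
from station import ctrl
print(ctrl.finish_job())"
```

```text
the job is handed in; nothing more can be done
None
```

I handed the job in after about 40 s of the 72 s limit, with the slim jar upright in the bay between cheek and divider, the square upright on the worktop left of the rack, and the honey jar and cup not touched; the hand-in returned no verdict.

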